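# Push a storage box down the guide lane

### The job

The square cardboard storage box stands askew in front of the low aluminium guide lane on the worktop. Line it up and push it with the fingertips, without gripping or lifting it, straight down the lane until its front is flat against the stop at the far end. Neither the box nor the robot may touch either side rail on the way, and the bottle, steel beaker, jar and vial standing around must be left where they are.

Things in the scene. Friction and masses are not known exactly. Their poses are not given: they have to be found in the camera images.
- storage_box: closed square cardboard box with a blank paper patch on its lid, 0.25 to 0.5 kg, slides freely. Lid 100 x 100 mm, from 28 to 55 mm above the underside; below it 96 x 96 mm. Too wide to grip. Origin: centre of the underside; x, y parallel to the sides, z up; its +x side faces the stop. Starts before the mouth, up to 30 mm off the lane's middle line and turned up to 10 degrees
- lane: fixed guide lane: two parallel aluminium rails, 120 mm clear between them, joined at the far end by the stop (cross bar 40 mm high, 14 thick). Open above and at the mouth; the worktop is its floor. Origin: on the worktop midway between the rail ends at the mouth. +x runs down the lane, stop's inner face at x = 150 mm; y across; z up. Box against the stop: its origin at x = 100 mm
- rail_left: the rail on the lane's +y side: upright 6 mm thick, 24 mm high, 150 mm long, its inner face at lane y = +60 mm, with a 4 mm high screwed foot reaching out to y = +82 mm. Origin and axes as the lane's. Lower than the box's lid, so that fingers can push the lid above it.
- rail_right: the same rail mirrored on the lane's -y side, inner face at lane y = -60 mm. Origin and axes as the lane's. (Behind the starting box, on the robot's right, the fixed steel water bath stands 321 mm tall, from y = -0.30 m outward and x = 0.46 m onward: pass over it or go round.)
- blue_cap_bottle: clear bottle with a blue cap, 56 mm diameter, 101 mm tall; leave alone. Origin: centre of its underside
- steel_beaker: steel beaker with a side handle, 103 x 135 mm, 120 mm tall; leave alone. Origin: centre of its underside
- powder_jar: white jar with a red lid, 65 mm diameter, 80 mm tall; leave alone. Origin: centre of its underside
- vial: small clear vial with a white cap, 21 mm diameter, 49 mm tall; leave alone. Origin: centre of its underside
There are look-alikes about, which are no part of the job. Of the things that look like the storage_box, the larger one is meant.

How it is judged:
By the outcome, as a careful person would: the job done as asked, in the order asked, and still so for the second after the job is handed in, with the robot touching nothing.
It also fails if it takes over 72 s, if anything falls off the work surface, if the arm or the gripper's body presses on something with over 40 N, if the wrist force passes 120 N, or if a joint passes its speed limit or range.

### The arm

A 6-joint arm with a two-finger parallel gripper is mounted at the origin on a cart in front of the work surface, level with it; the furniture and walls round the work are solid. World frame = base frame: x ahead of the robot, y to its left, z up, the work surface at z = 0. Lengths are in m, angles in rad, forces in N, time in s.
With the tool pointing down it reaches from about 0.425 to 0.95 m from the base axis. Payload 3.5 kg.
Tool frame: the origin (TCP) lies midway between the tips of the shut fingers; the grasp point (between the pads) lies 19 mm behind it; z points along the fingers, y is the line along which they close (so a half turn about z gives the same grasp; the last joint's range is limited). The gripper opens to 85 mm and grips with 20 to 120 N. Pads are 22 mm wide; open, the fingers measure 114 mm over their backs; the gripper's body (76 mm by 85 mm) begins 54 mm behind the grasp point. The pads swing forward as they close: fully open they stand 13 mm farther back than shut.
Start: joints at [1.048, 0.286, 1.577, -0, 1.279, -0.15], TCP at [0.246, 0.629, 0.231] pointing down, gripper open.
Joint ranges: [-2.77, 2.77], [-0.9, 2.22], [0.21, 2.48], [-1.53, 4.67], [0.24, 2.81], [-2.84, 2.84]. Speed limits (rad/s): [2.79, 2.79, 3.14, 3.14, 3.14, 3.14].

### API

Orientations are given as a 3x3 rotation matrix whose columns are the frame's x, y, z axes.
In Python, from cell import arm gives the robot as it stands.
- The arm moves only by the tool carry_out, never from a script. Its argument "steps" is a list of rows, each a list of 4 numbers: the shift along the tool's x, y, z in m, then the turn about the tool's z in rad. A call has 1 to 20 rows; each row shifts and turns the commanded pose from where the row before left it, along the tool's axes as they then stand; what a row does not reach is not made up. A row lasts 1/10 s, in which the tool goes at most 50 mm and 8.59 degrees, less where a joint would pass 70% of its speed; a pose out of reach is approached as far as the arm can. A call with a gripper value outside its range is refused whole. "grip" is the closure, from 0 (fully open) to 1 (shut), set as the call begins (left out, the last holds). The fingers move at their own pace and stop on an object; the grip force is fixed at half the most. Time passes only in rows, so rows that do not move let the fingers close. It gives the time, the measured TCP pose, the force, the opening and the grip force at its end, in the units of the state.
- arm.get_state(): the state, without advancing time (a new reading comes with each control period).
- arm.capture(name): name is "side" or "top" or "wrist"; returns a dict with "img" (480x640x3 uint8, red, green, blue), "mtx" (3x3 intrinsics, pixels), "pose" (4x4, takes a point from camera to world coordinates). Camera axes: x right, y down, z forward; pixel columns grow to the right and rows downward; lengths in m; the calibration is good to about 2 mm. The wrist camera is an equidistant fisheye: a pixel r from the principal point sees the ray r / f radians off the axis. A picture is of the moment at which its call begins. There is no depth.
- arm.close_job(): hands the job in; it is judged then, once.
The state is a dict: "t": time; "joints": joint angles; "qvel": joint speeds; "joint_torque": joint torques, N m; "position": TCP position; "ee_rot": TCP orientation; "contact_force": force on the tool from outside, world axes, zero at the start; "wrist_torque": the same for the moment, N m; "grip_width": finger opening in m; "finger_force": force on a finger pad.
Only numpy, scipy, OpenCV 4.12 (cv2) and the standard library are available. Lean on these libraries where they do the work, as an engineer would, in place of code of your own. Each camera call takes 0.05 s, during which the arm holds its last target. There are 200 camera calls.

## Working session

There is one attempt and no reset: what is moved stays moved. The work goes in short steps, Python scripts to look and compute and a tool call to move; the robot and the scene stay as the last step left them, time stands still between calls to the robot, and variables do not carry over. Pictures are saved under pics/ and viewed, at most 10 in all, crops included, and the job is handed in when it is done.

Besides the shell and the picture viewer there is one more tool, called after "Request:" as a command line: name --pt "numbers of a row" for each row, then --argument value for the rest. carry_out: Moves the arm, as the interface text tells. Its arguments: {"type":"object","properties":{"steps":{"type":"array"},"grip":{"type":"number"}},"required":["steps"]}

```bash
mkdir -p pics
python3 - <<'E'
from cell import arm
import cv2,numpy as np
for n in("top","side"):
    c=arm.capture(n); cv2.imwrite(f"pics/{n}0.png",c["img"][:,:,::-1]); print(n,c["mtx"].round(1).tolist(),c["pose"].round(4).tolist())
s=arm.get_state(); print(s["t"],s["position"],s["ee_rot"],s["grip_width"])
E
ls
```

```text
top [[524.6, 0.0, 324.9], [0.0, 524.6, 229.6], [0.0, 0.0, 1.0]] [[-0.0081, -0.9893, 0.1455, 0.4331], [-1.0, 0.0082, -0.0002, 0.0883], [-0.001, -0.1455, -0.9894, 1.1404], [0.0, 0.0, 0.0, 1.0]]
side [[590.8, 0.0, 331.5], [0.0, 590.8, 249.4], [0.0, 0.0, 1.0]] [[-0.9659, -0.1553, 0.2071, 0.3823], [-0.2586, 0.6165, -0.7436, 0.8852], [-0.0122, -0.7719, -0.6357, 0.7339], [0.0, 0.0, 0.0, 1.0]]
0.1 [0.2455399  0.62812878 0.23005727] [[-9.31303649e-01  3.64242213e-01 -1.06007633e-03]
 [ 3.64243629e-01  9.31301809e-01 -1.87591270e-03]
 [ 3.03964413e-04 -2.13317040e-03 -9.99997679e-01]] 0.08531923499800893
pics
```

View pics/top0.png

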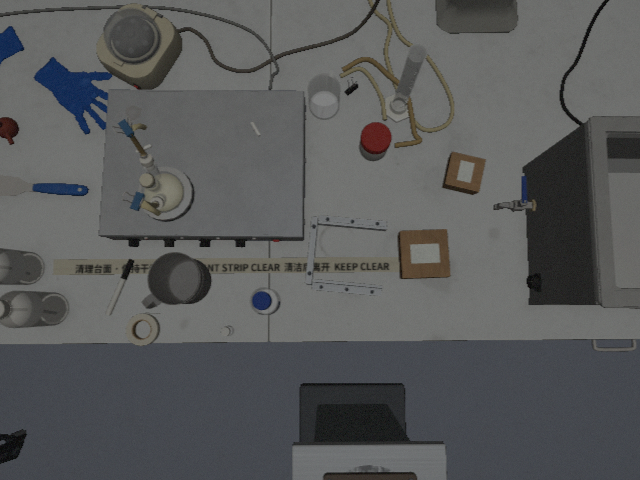

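View pics/side0.png

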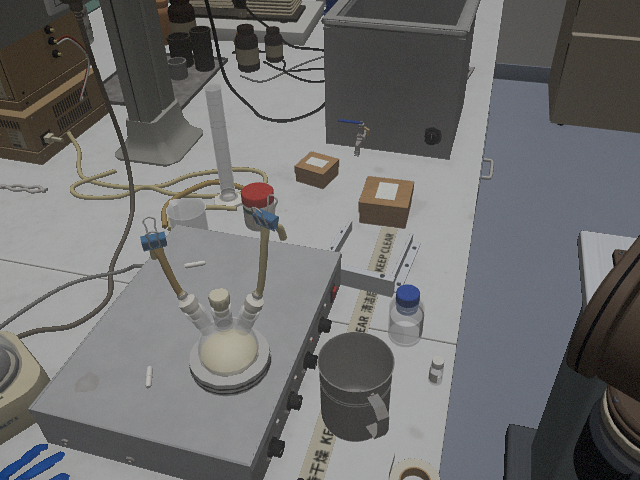

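The top view has two storage-box look-alikes: the box at (425,254), which is larger, and the box at (464,173), which is smaller and stands apart. I choose the one at (425,254). The lane has its stop at about (312,250) and its mouth at about x=383, so lane +x is roughly world +y. Next I check with close crops.

Run:
```python
import cv2
t=cv2.imread("pics/top0.png"); 
c=t[205:305,300:460]; cv2.imwrite("pics/tc.png",cv2.convertScaleAbs(cv2.resize(c,None,fx=5,fy=5,interpolation=cv2.INTER_CUBIC),alpha=1.3))
s=cv2.imread("pics/side0.png"); 
c=s[165:305,320:440]; cv2.imwrite("pics/sc.png",cv2.convertScaleAbs(cv2.resize(c,None,fx=4,fy=4,interpolation=cv2.INTER_CUBIC),alpha=1.3))
```

```text
(no output)
```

View pics/tc.png

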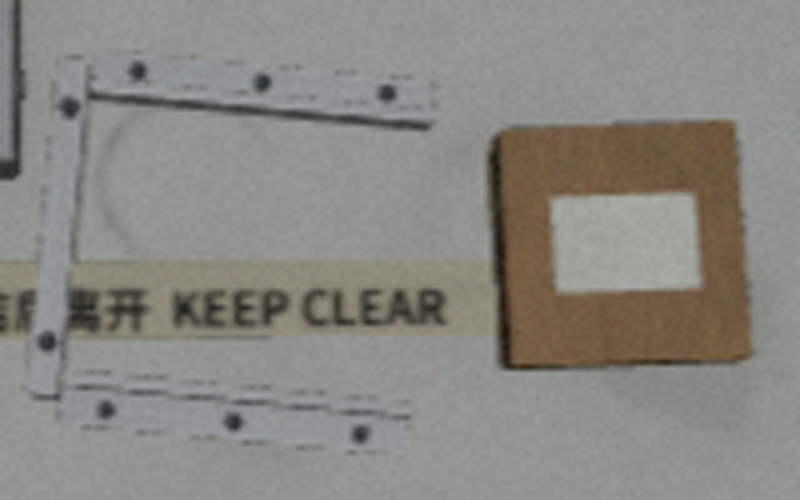

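View pics/sc.png

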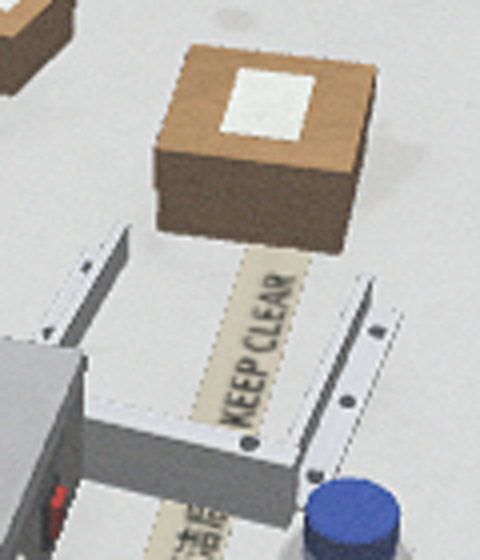

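The crops confirm the choice. In the top crop the lid corners are at (500,130), (735,121), (750,357) and (510,365), about 240/5 = 48 px, which is 100 mm. I now fit the lane and box poses from both views.

```bash
cat > h.py <<'E'
import numpy as np
from scipy.optimize import least_squares
T=np.array; K={}
K['top']=(T([[524.6,0,324.9],[0,524.6,229.6],[0,0,1]]),T([[-0.0081,-0.9893,0.1455,0.4331],[-1,0.0082,-0.0002,0.0883],[-0.001,-0.1455,-0.9894,1.1404],[0,0,0,1]]))
K['side']=(T([[590.8,0,331.5],[0,590.8,249.4],[0,0,1]]),T([[-0.9659,-0.1553,0.2071,0.3823],[-0.2586,0.6165,-0.7436,0.8852],[-0.0122,-0.7719,-0.6357,0.7339],[0,0,0,1]]))
def proj(n,P):
    k,c=K[n]; q=(np.asarray(P)-c[:3,3])@c[:3,:3]@k.T; return q[:,:2]/q[:,2:]
def unproj(n,px,z):
    k,c=K[n]; d=c[:3,:3]@np.linalg.solve(k,[*px,1]); return c[:3,3]+d*(z-c[2,3])/d[2]
def world(p,L):
    L=np.asarray(L,float); c,s=np.cos(p[2]),np.sin(p[2])
    return np.c_[p[0]+c*L[:,0]-s*L[:,1],p[1]+s*L[:,0]+c*L[:,1],L[:,2]]
def fit(obs,p0):   # obs: {cam:[(lane pt, px)]}
    f=lambda p:np.concatenate([(proj(n,world(p,[a for a,_ in o]))-T([b for _,b in o])).ravel() for n,o in obs.items()])
    r=least_squares(f,p0,loss='soft_l1'); return r.x,f(r.x).reshape(-1,2)
top=lambda u,v:((u+.5)/5-.5+300,(v+.5)/5-.5+205)
side=lambda u,v:((u+.5)/4-.5+320,(v+.5)/4-.5+165)
E
python3 - <<'E'
from h import *
np.set_printoptions(precision=4,suppress=True)
h=.05;z=.055
lt=[((0,-.060,.024),top(432,122)),((0,-.082,.004),top(435,78)),((0,.060,.024),top(412,403)),((0,.082,.004),top(408,452))]
ls=[((0,-.060,.024),side(129,226)),((0,.060,.024),side(361,275)),((0,.066,.024),side(372,280)),((0,.082,.004),side(401,314))]
bt=[((h,-h,z),top(500,130)),((-h,-h,z),top(735,121)),((-h,h,z),top(750,357)),((h,h,z),top(510,365))]
bs=[((-h,-h,z),side(191,44)),((-h,h,z),side(377,66)),((h,h,z),side(353,172)),((h,-h,z),side(156,148))]
for nm,a,b,p0 in(("lane",lt,ls,[.53,-.03,1.57]),("box",bt,bs,[.53,-.1,1.57])):
    for o in({'top':a},{'side':b},{'top':a,'side':b}):
        p,r=fit(o,p0); print(nm,list(o),p,np.degrees(p[2]),r.round(1).tolist())
    if nm=="lane": L=p
p1=[unproj('top',top(*q),.04) for q in((88,85),(62,385))]; c,s=np.cos(L[2]),np.sin(L[2])
print("stop",[((q-[L[0],L[1],0])[:2]@np.array([[c,-s],[s,c]])) for q in p1])
d=p[:2]-L[:2]; print("box in lane",d@np.array([[c,-s],[s,c]]),np.degrees(p[2]-L[2]))
E
```

```text
lane ['top'] [ 0.538  -0.0386  1.475 ] 84.51391215168134 [[0.5, -0.1], [-0.5, 0.2], [0.5, -0.5], [-0.5, 0.4]]
lane ['side'] [ 0.538  -0.0359  1.474 ] 84.4557757609434 [[-0.3, -0.1], [-0.1, 0.0], [0.2, -0.6], [0.1, 0.6]]
lane ['top', 'side'] [ 0.5381 -0.0378  1.4702] 84.23592958466018 [[0.2, -0.1], [-0.7, 0.2], [-0.1, -0.5], [-1.0, 0.3], [-0.1, -0.7], [0.0, -0.5], [0.3, -1.1], [0.2, 0.1]]
box ['top'] [ 0.5417 -0.118   1.5929] 91.26685085244479 [[-0.5, -0.6], [0.2, -0.2], [0.3, 0.5], [-0.1, 0.3]]
box ['side'] [ 0.5421 -0.1187  1.605 ] 91.95744458719702 [[-0.1, -0.2], [0.3, -0.4], [0.2, 0.2], [-0.4, 0.2]]
box ['top', 'side'] [ 0.5419 -0.1182  1.5979] 91.55410667784126 [[-0.6, -0.6], [0.2, -0.4], [0.5, 0.3], [0.1, 0.4], [0.1, -0.1], [0.5, -0.1], [0.1, 0.5], [-0.5, 0.2]]
stop [array([ 0.1488, -0.0595]), array([0.1476, 0.0679])]
box in lane [-0.0796 -0.0119] 7.318177093181075
```

```bash
cat >> h.py <<'E'
LANE=T([.5380,-.0375,np.radians(84.6)])
def lane(x,y): return world(LANE,[[x,y,0]])[0,:2]
def tolane(p):
    c,s=np.cos(LANE[2]),np.sin(LANE[2]); return (np.asarray(p)[:2]-LANE[:2])@T([[c,-s],[s,c]])
def go(s,lx,ly,z,yaw_y):  # deltas in tool axes, turn (yaw_y: world yaw of tool y, deg)
    R=s["ee_rot"]; d=R.T@(T([*lane(lx,ly),z])-s["position"])
    t=(yaw_y-np.degrees(np.arctan2(R[1,1],R[0,1]))+180)%360-180
    return d.round(4),-np.radians(t).round(4)
E
python3 - <<'E'
from h import *
from cell import arm
print("small",[unproj('top',q,.04).round(3) for q in((452,153),(485,157),(479,193),(445,187))])
s=arm.get_state(); print(go(s,-.08,-.1,.231,84.6), s["ee_rot"][:,2], lane(-.08,-.1))
E
```

```text
small [array([ 0.76 , -0.189,  0.04 ]), array([ 0.751, -0.26 ,  0.04 ]), array([ 0.671, -0.243,  0.04 ]), array([ 0.685, -0.17 ,  0.04 ])]
(array([-6.330e-01, -5.628e-01,  1.000e-04]), np.float64(-0.2786)) [-0.00106008 -0.00187591 -0.99999768] [ 0.63002753 -0.12655579]
```

Request:
carry_out --pt "-0.0316 -0.0281 0 0" --pt "-0.0316 -0.0281 0 0" --pt "-0.0316 -0.0281 0 0" --pt "-0.0316 -0.0281 0 0" --pt "-0.0316 -0.0281 0 0" --pt "-0.0316 -0.0281 0 0" --pt "-0.0316 -0.0281 0 0" --pt "-0.0316 -0.0281 0 0" --pt "-0.0316 -0.0281 0 0" --pt "-0.0316 -0.0281 0 0" --pt "-0.0316 -0.0281 0 0" --pt "-0.0316 -0.0281 0 0" --pt "-0.0316 -0.0281 0 0" --pt "-0.0316 -0.0281 0 0" --pt "-0.0316 -0.0281 0 0" --pt "-0.0316 -0.0281 0 0" --pt "-0.0316 -0.0281 0 0" --pt "-0.0316 -0.0281 0 0" --pt "-0.0316 -0.0281 0 0" --pt "-0.0316 -0.0281 0 0" --grip 0.35

```text
t: 2.1
position: [0.63, -0.1265, 0.2306]
ee_rot: [[-0.931, 0.364, -0.001], [0.364, 0.931, 0.001], [0.001, 0.0, -1.0]]
contact_force: [1.0, -0.4, -0.4]
grip_width: 0.0556
finger_force: 0.0
```

Request:
carry_out --pt "0 0 0 -0.09" --pt "0 0 0 -0.09" --pt "0 0 0 -0.0986" --pt "0 0 0 0"

```text
t: 2.5
position: [0.6294, -0.1251, 0.2305]
ee_rot: [[-0.996, 0.094, -0.001], [0.094, 0.996, 0.001], [0.001, 0.0, -1.0]]
contact_force: [-0.1, -0.4, -0.3]
grip_width: 0.0555
finger_force: 0.0
```

Run:
```python
from h import *
from cell import arm
import cv2
s=arm.get_state(); print(s["t"],s["position"],s["grip_width"],go(s,-.08,-.1,.03,84.6),s["contact_force"])
c=arm.capture("wrist"); cv2.imwrite("pics/w1.png",c["img"][:,:,::-1]); print(c["mtx"],c["pose"].round(3))
```

```text
2.5 [ 0.62936746 -0.12505246  0.23048541] 0.05553993272692025 (array([-0.0011, -0.0015,  0.2005]), np.float64(-0.0004)) [-0.08717564 -0.43512402 -0.3228883 ]
[[371.64829954   0.         327.34104636]
 [  0.         371.64829954 238.28597685]
 [  0.           0.           1.        ]] [[ 0.094  0.955  0.281  0.556]
 [ 0.996 -0.091 -0.026 -0.117]
 [ 0.001  0.282 -0.959  0.374]
 [ 0.     0.     0.     1.   ]]
```

View pics/w1.png

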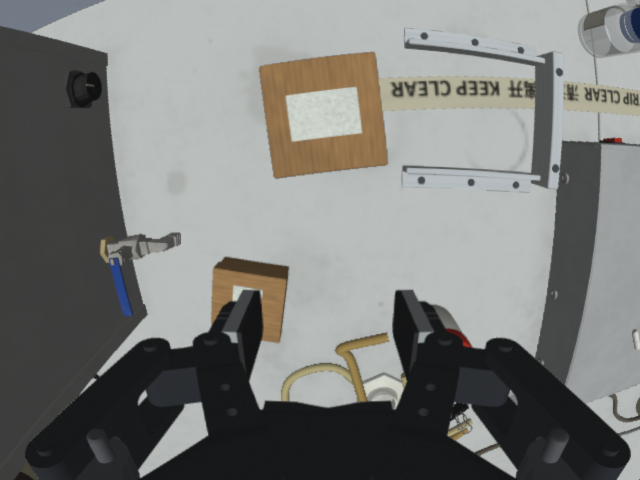

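The wrist view shows the box at about (323,115), the lane to its right at (480,110), and the smaller box at (250,290), clear of the fingers. I lower the tool beside the far side of the box.

Request:
carry_out --pt "0 0 0.03 0" --pt "0 0 0.04 0" --pt "0 0 0.04 0" --pt "0 0 0.04 0" --pt "0 0 0.03 0" --pt "0 0 0.02 0" --pt "0 0 0 0"

```text
t: 3.25
position: [0.6266, -0.1237, 0.027]
ee_rot: [[-0.995, 0.096, -0.008], [0.096, 0.995, 0.003], [0.008, 0.002, -1.0]]
contact_force: [-0.4, 0.3, 0.2]
grip_width: 0.0557
finger_force: 0.0
```

Request:
carry_out --pt "0.005 0 0 0" --pt "0.005 0 0 0" --pt "0.005 0 0 0" --pt "0.003 0 0 0" --pt "0.003 0 0 0" --pt "0.003 0 0 0" --pt "0.003 0 0 0" --pt "0.003 0 0 0" --pt "0.003 0 0 0" --pt "0.003 0 0 0" --pt "0 0 0 0"

```text
t: 4.35
position: [0.594, -0.1217, 0.0318]
ee_rot: [[-0.996, 0.094, 0.001], [0.094, 0.996, -0.0], [-0.001, -0.0, -1.0]]
contact_force: [1.8, -1.6, 1.8]
grip_width: 0.0553
finger_force: 1.1
```

Run:
```python
from h import *
from cell import arm
import cv2
s=arm.get_state(); print(s["t"],s["position"],tolane(s["position"]),s["contact_force"])
c=arm.capture("top"); cv2.imwrite("pics/t2.png",c["img"][:,:,::-1])
cv2.imwrite("pics/t2c.png",cv2.convertScaleAbs(cv2.resize(c["img"][205:305,300:460,::-1],None,fx=5,fy=5,interpolation=cv2.INTER_CUBIC),alpha=1.3))
```

```text
4.35 [ 0.59401808 -0.12173975  0.03177433] [-0.07859413 -0.06369713] [ 1.80028021 -1.55045893  1.76664154]
```

View pics/t2c.png

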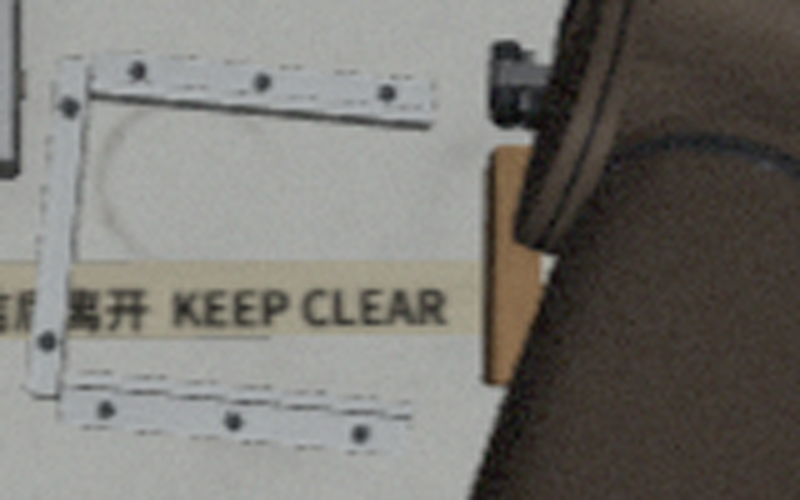

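The front lid corners are now at crop (492,147) and (486,383). The box has turned by about 4 degrees and roughly 3 are left. Next: its pose in lane coordinates.

Run:
```python
from h import *
a,b=[tolane(unproj('top',top(*q),.055)) for q in((492,147),(486,383))]
d=b-a; print(a,b,np.linalg.norm(d)); print("yaw",np.degrees(np.arctan2(-d[0],d[1])),"front mid",(a+b)/2)
```

```text
[-0.02272184 -0.04651663] [-0.02672008  0.0517084 ] 0.09830637534605742
yaw 2.3309345152473067 front mid [-0.02472096  0.00259588]
```

Request:
carry_out --pt "-0.01 0 0 0" --pt "-0.015 0 0 0" --pt "0 0 -0.03 0" --pt "0 0 -0.04 0" --pt "0 0 -0.04 0" --pt "0 0 -0.03 0" --pt "0 0 0 0.131" --pt "0 0 0 0.144" --pt "0 0 0 0.144" --pt "0 0 0 0.144" --pt "0 0 0 0.144" --pt "0 0 0 0.144" --pt "0 0 0 0.144" --pt "0 0 0 0.144" --pt "0 0 0 0.144" --pt "0 0 0 0.144" --pt "0 0 0 0.144" --pt "0 0 0 0"

```text
t: 6.2
position: [0.6182, -0.1234, 0.1701]
ee_rot: [[0.094, 0.996, -0.003], [0.996, -0.094, 0.002], [0.001, -0.003, -1.0]]
contact_force: [-0.6, -0.3, 0.5]
grip_width: 0.0554
finger_force: 0.0
```

Run:
```python
from h import *
from cell import arm
s=arm.get_state(); print(s["t"],s["position"],tolane(s["position"]),go(s,-.165,0,.03,-5.4),s["joints"],s["contact_force"])
```

```text
6.2 [ 0.61823671 -0.12335987  0.17014054] [-0.07792788 -0.08796074] (array([-0.0873, -0.0875,  0.1403]), np.float64(-0.0001)) [-3.57838079e-01  2.46160998e-01  1.74124407e+00  4.01477485e-04
  1.15765864e+00 -2.63658436e-01] [-0.55842801 -0.32442973  0.48547013]
```

Request:
carry_out --pt "-0.02 -0.02 0 0" --pt "-0.025 -0.025 0 0" --pt "-0.0223 -0.0225 0 0" --pt "-0.02 -0.02 0 0" --pt "0 0 0.03 0" --pt "0 0 0.04 0" --pt "0 0 0.04 0" --pt "0 0 0.02 0" --pt "0 0 0.01 0" --pt "0 0 0 0" --pt "0 0 0 0"

```text
t: 7.3
position: [0.5243, -0.203, 0.0323]
ee_rot: [[0.093, 0.996, 0.001], [0.996, -0.093, -0.001], [-0.001, 0.001, -1.0]]
contact_force: [1.1, 0.6, 0.7]
grip_width: 0.0554
finger_force: 0.0
```

Run:
```python
from h import *
from cell import arm
import cv2
s=arm.get_state(); print(s["t"],s["position"],tolane(s["position"]),go(s,-.165,0,.03,-5.4),s["contact_force"])
c=arm.capture("top"); cv2.imwrite("pics/t3c.png",cv2.convertScaleAbs(cv2.resize(c["img"][205:305,300:460,::-1],None,fx=5,fy=5,interpolation=cv2.INTER_CUBIC),alpha=1.3))
```

```text
7.3 [ 0.52428061 -0.20296982  0.03233496] [-0.16602656 -0.00191358] (array([ 0.001 , -0.0019,  0.0023]), np.float64(0.0009)) [1.05066568 0.62270112 0.73775723]
```

View pics/t3c.png

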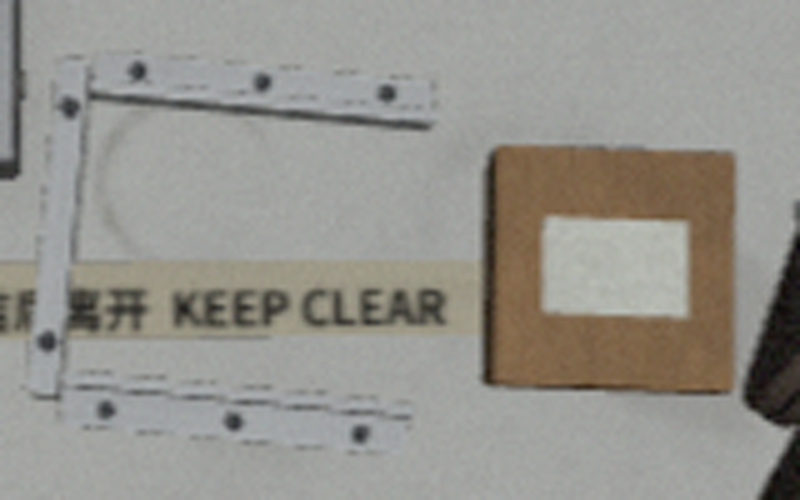

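Run:
```python
from h import *
h=.05;z=.055
bt=[((h,-h,z),top(496,147)),((-h,-h,z),top(735,153)),((-h,h,z),top(733,392)),((h,h,z),top(490,385))]
p,r=fit({'top':bt},[.54,-.11,1.55]); print(tolane(p),np.degrees(p[2]-LANE[2]),r.round(1).tolist())
```

```text
[-7.62562802e-02 -9.86110074e-05] 2.8887545702082353 [[-0.2, -0.4], [-0.1, 0.1], [0.2, 0.3], [0.2, 0.0]]
```

The lid corners fit to a box that is centred in the lane (y ≈ 0 mm) with 2.9° of yaw left. The two fingers square it from behind before it enters the mouth.

Request:
carry_out --pt "0.005 -0.002 0 0" --pt "0.008 0 0 0" --pt "0.005 0 0 0" --pt "0.003 0 0 0" --pt "0.003 0 0 0" --pt "0.003 0 0 0" --pt "0.003 0 0 0" --pt "0.003 0 0 0" --pt "0.003 0 0 0" --pt "0.003 0 0 0" --pt "0 0 0 0"

```text
t: 8.45
position: [0.5254, -0.1632, 0.0315]
ee_rot: [[0.095, 0.996, 0.001], [0.996, -0.095, 0.0], [0.0, 0.001, -1.0]]
contact_force: [-0.1, -0.3, 0.6]
grip_width: 0.0552
finger_force: 0.4
```

Run:
```python
from h import *
from cell import arm
import cv2
s=arm.get_state(); print(s["t"],tolane(s["position"]),s["position"][2],s["contact_force"])
c=arm.capture("top"); cv2.imwrite("pics/t4c.png",cv2.convertScaleAbs(cv2.resize(c["img"][205:305,300:460,::-1],None,fx=5,fy=5,interpolation=cv2.INTER_CUBIC),alpha=1.3))
```

```text
8.45 [-0.12629866  0.0006696 ] 0.03145594159364722 [-0.11297628 -0.29248475  0.62273345]
```

View pics/t4c.png

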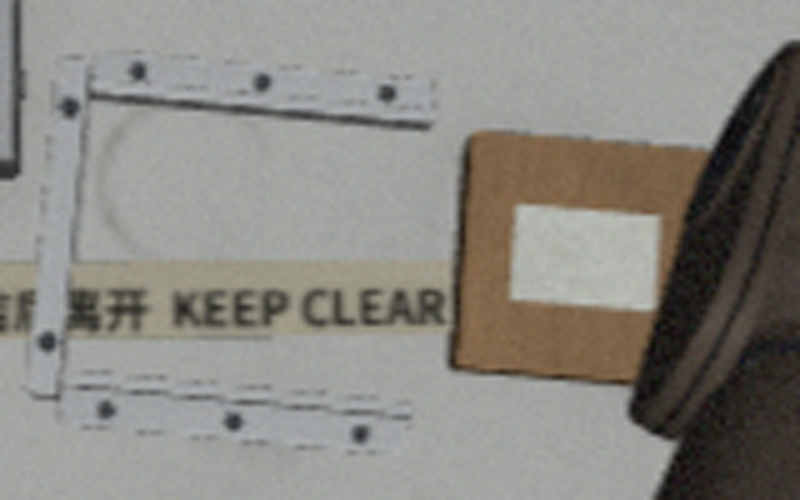

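Front lid corners are at crop (470,131) and (453,369), and the top edge runs to (705,150), so the box is nearly square to the lane.

Run:
```python
from h import *
a,b,c=[tolane(unproj('top',top(*q),.055)) for q in((470,131),(453,369),(705,150))]
d=b-a; e=a-c; print(a,b,c,"yaw front",np.degrees(np.arctan2(-d[0],d[1])),"yaw side",np.degrees(np.arctan2(e[1],e[0])))
```

```text
[-0.01311567 -0.05246548] [-0.01277757  0.04713615] [-0.11140623 -0.05289395] yaw front -0.19449166236509585 yaw side 0.24976632669408572
```

The box is flush and about 2.5 mm off centre, with roughly 9 mm of clearance. I push it down the lane with a slight sideways trim.

Request:
carry_out --pt "0.003 0 0 0" --pt "0.005 -0.0002 0 0" --pt "0.005 -0.0002 0 0" --pt "0.005 -0.0002 0 0" --pt "0.005 -0.0002 0 0" --pt "0.005 -0.0002 0 0" --pt "0.005 -0.0002 0 0" --pt "0.005 -0.0002 0 0" --pt "0.005 -0.0002 0 0" --pt "0.005 -0.0002 0 0" --pt "0.005 -0.0002 0 0" --pt "0.005 -0.0002 0 0" --pt "0.005 0 0 0" --pt "0.005 0 0 0" --pt "0.005 0 0 0" --pt "0.005 0 0 0" --pt "0.005 0 0 0" --pt "0.005 0 0 0" --pt "0.003 0 0 0" --pt "0 0 0 0"

```text
t: 10.5
position: [0.5314, -0.072, 0.0312]
ee_rot: [[0.094, 0.996, -0.0], [0.996, -0.094, 0.001], [0.001, -0.0, -1.0]]
contact_force: [0.1, -1.6, 1.2]
grip_width: 0.0553
finger_force: 0.4
```

Run:
```python
from h import *
from cell import arm
import cv2
s=arm.get_state(); print(s["t"],tolane(s["position"]),s["position"][2],s["contact_force"])
c=arm.capture("top"); cv2.imwrite("pics/t5c.png",cv2.convertScaleAbs(cv2.resize(c["img"][205:305,300:460,::-1],None,fx=5,fy=5,interpolation=cv2.INTER_CUBIC),alpha=1.3))
```

```text
10.5 [-0.03494301  0.00330217] 0.031197296129352823 [ 0.09888505 -1.63868296  1.2487001 ]
```

View pics/t5c.png

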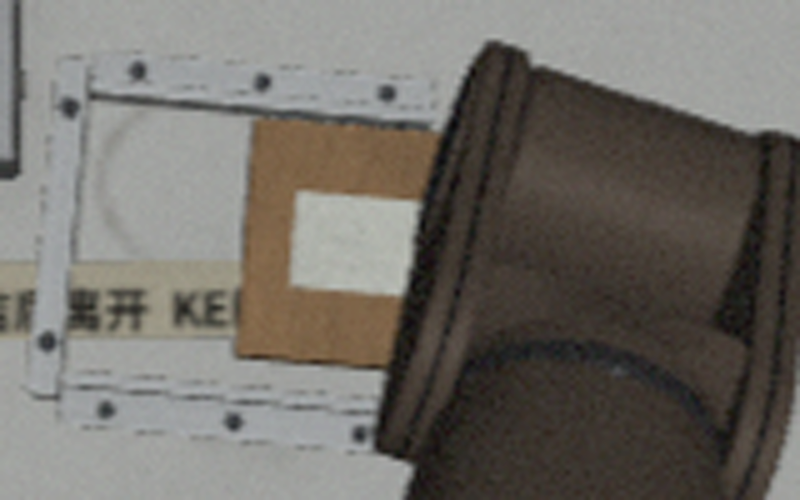

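Run:
```python
from h import *
a,b,c=[tolane(unproj('top',top(*q),.055)) for q in((252,119),(236,356),(436,133))]
d=b-a; e=a-c; print(a,b,c,np.degrees(np.arctan2(-d[0],d[1])),np.degrees(np.arctan2(e[1],e[0])))
# rails and stop as measured
for q,z in(((90,92),.024),((432,122),.024),((62,372),.024),((412,403),.024),((88,85),.04),((62,385),.04)): print(q,tolane(unproj('top',top(*q),z)))
```

```text
[ 0.07807958 -0.04969423] [0.07683896 0.04949918] [ 0.0009857 -0.0504019] 0.7165697738299497 0.5259201510496792
(90, 92) [ 0.14750494 -0.06016636]
(432, 122) [-0.00023753 -0.05978468]
(62, 372) [0.14875354 0.0606928 ]
(412, 403) [-0.00011439  0.06098191]
(88, 85) [ 0.14815637 -0.06056529]
(62, 385) [0.14778998 0.06688405]
```

The front corners at (252,119) and (236,356) show the box centred within 1 mm and square within 0.7°, with about 71 mm to go.

Request:
carry_out --pt "0.004 0 0 0" --pt "0.005 0 0 0" --pt "0.005 0 0 0" --pt "0.005 0 0 0" --pt "0.005 0 0 0" --pt "0.005 0 0 0" --pt "0.005 0 0 0" --pt "0.005 0 0 0" --pt "0.005 0 0 0" --pt "0.005 0 0 0" --pt "0.005 0 0 0" --pt "0.005 0 0 0" --pt "0.004 0 0 0" --pt "0.003 0 0 0" --pt "0 0 0 0"

```text
t: 12.05
position: [0.5378, -0.0064, 0.0314]
ee_rot: [[0.094, 0.996, 0.0], [0.996, -0.094, 0.001], [0.001, 0.0, -1.0]]
contact_force: [-0.2, -0.2, 0.0]
grip_width: 0.0553
finger_force: 0.0
```

Request:
carry_out --pt "0.001 0 0 0" --pt "0.001 0 0 0" --pt "0.001 0 0 0" --pt "0 0 0 0"

```text
t: 12.45
position: [0.5382, -0.0042, 0.0315]
ee_rot: [[0.094, 0.996, 0.0], [0.996, -0.094, -0.0], [-0.0, 0.0, -1.0]]
contact_force: [0.3, -2.3, 0.1]
grip_width: 0.0553
finger_force: 1.0
```

Request:
carry_out --pt "0.001 0 0 0" --pt "0.001 0 0 0" --pt "0 0 0 0"

```text
t: 12.75
position: [0.5384, -0.0021, 0.0315]
ee_rot: [[0.094, 0.996, 0.0], [0.996, -0.094, -0.0], [-0.0, 0.0, -1.0]]
contact_force: [0.0, -1.8, 0.1]
grip_width: 0.0555
finger_force: 1.1
```

Request:
carry_out --pt "0.001 0 0 0" --pt "0.001 0 0 0" --pt "0 0 0 0"

```text
t: 13.05
position: [0.5384, -0.0012, 0.0315]
ee_rot: [[0.094, 0.996, -0.0], [0.996, -0.094, -0.002], [-0.002, -0.0, -1.0]]
contact_force: [-2.6, -6.6, 1.3]
grip_width: 0.0552
finger_force: 3.5
```

Request:
carry_out --pt "0.001 0 0 0" --pt "0.001 0 0 0" --pt "0 0 0 0" --pt "0 0 0 0"

```text
t: 13.45
position: [0.5383, -0.0011, 0.0315]
ee_rot: [[0.094, 0.996, -0.001], [0.996, -0.094, -0.005], [-0.005, -0.001, -1.0]]
contact_force: [-3.4, -13.5, 2.0]
grip_width: 0.0555
finger_force: 6.9
```

The force has risen to 13.5 N with no further travel, so the box is against the stop. I back straight off and up.

Request:
carry_out --pt "-0.004 0 0 0" --pt "-0.008 0 0 0" --pt "-0.015 0 0 0" --pt "-0.025 0 0 0" --pt "-0.025 0 0 0" --pt "0 0 -0.03 0" --pt "0 0 -0.04 0" --pt "-0.03 0 -0.04 0" --pt "-0.03 0 -0.04 0" --pt "-0.03 0 -0.02 0" --pt "0 0 0 0"

```text
t: 14.55
position: [0.5247, -0.1687, 0.2063]
ee_rot: [[0.098, 0.995, 0.008], [0.995, -0.098, -0.005], [-0.004, 0.009, -1.0]]
contact_force: [-0.3, 0.5, 0.4]
grip_width: 0.0555
finger_force: 0.0
```

Run:
```python
from h import *
from cell import arm
import cv2
s=arm.get_state(); print(s["t"],s["position"],tolane(s["position"]),s["contact_force"])
c=arm.capture("top"); t=cv2.convertScaleAbs(cv2.resize(c["img"][205:305,300:460,::-1],None,fx=5,fy=5,interpolation=cv2.INTER_CUBIC),alpha=1.3)
cv2.imwrite("pics/t6c.png",t)
# scene change away from the arm
o=cv2.imread("pics/top0.png").astype(int); d=cv2.GaussianBlur(np.abs(o-c["img"][:,:,::-1]).max(2).astype(np.uint8),(5,5),0)>25
n,l,st,_=cv2.connectedComponentsWithStats(d.astype(np.uint8)); print([x[:5].tolist() for x in st[1:] if x[4]>15])
```

```text
14.55 [ 0.52467937 -0.16869379  0.20629247] [-0.13186513  0.00091509] [-0.30511709  0.5484988   0.3634444 ]
[[379, 191, 177, 289, 28323], [313, 225, 52, 53, 2124], [0, 429, 27, 35, 657], [271, 474, 14, 6, 57], [378, 475, 17, 5, 82]]
```

View pics/t6c.png

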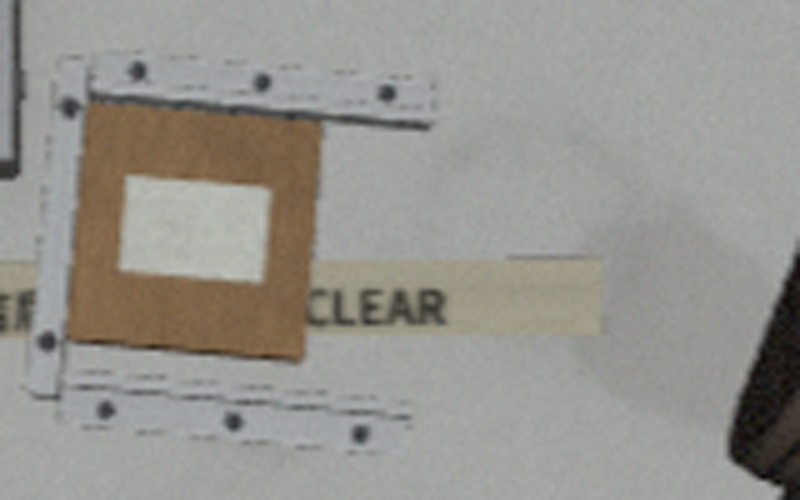

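The lid corners are at crop (85,100), (322,122), (302,361) and (67,341), with the front edge along the stop. I check the fit numerically.

Run:
```python
from h import *
h=.05;z=.055
bt=[((h,-h,z),top(86,100)),((-h,-h,z),top(322,122)),((-h,h,z),top(302,361)),((h,h,z),top(66,341))]
p,r=fit({'top':bt},[.54,.06,1.47]); print(tolane(p),np.degrees(p[2]-LANE[2]),r.round(1).tolist())
```

```text
[ 0.09842921 -0.00102752] -0.09830950102812208 [[-0.2, 0.3], [0.2, 0.0], [0.5, -0.0], [-0.5, -0.3]]
```

```bash
python3 -c "
from cell import arm
print(arm.close_job())"
```

```text
the job is handed in; nothing more can be done
None
```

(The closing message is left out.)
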